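Set the test box to its third step

TASK

The black lever on the grey test box has been left in some unknown step. With a fingertip, push it all the way back to the stop at the end of its slot away from the two terminal posts, then push it out towards the posts, counting the clicks, and leave it sitting in the third click without ever letting it run on past that. Leave the things standing around the box where they are.

Things in the scene. Friction and masses are not known exactly. Their poses are not given: they have to be found in the camera images.
- testbox: Grey test box, aluminium cover, 160 x 220 x 70 mm (its x, y, z), fixed to the table by a white strap reaching 20 mm beyond its x sides. Origin: centre of its underside. A slot 105 mm long runs along its y through the cover's middle (x = 0). Home end with the stop: -y. Two terminal posts, 18 mm wide, 22 mm high, stand at x = +/-30, y = +88 mm. The cover is otherwise flat, at z = 70 mm.
- lever (a joint): Lever position, m, growing along the box's +y (to the posts). Stop at -0.002, home 0, clicks at 0.015, 0.030, 0.045 (third), 0.060, 0.075. Starts in click 1, 2 or 3. Only slides. Leaving a detent takes 4 to 6 N; the push fades to none halfway to the next (7.5 mm); 1 to 2 mm further the lever snaps on into the next by itself, off the finger. Let go between detents, it springs into the nearer.
- lever_top (a point): Middle of the top of the lever's black tab, 108 mm above the table. The tab is 26 mm wide (box x) and 10 mm thick (box y, the way it slides), and spans 78 to 108 mm above the table, on a thin steel stem. At joint value q it stands at x = 0, y = -37.5 mm + q in the box's frame.
- meter: Orange multimeter lying face up, 75 x 140 x 40 mm, loose. Origin: centre of its underside. To be left alone.
- relay: White plug-in relay housing, 70 x 60 x 91 mm, standing loose. Origin: centre of its underside. To be left alone.
- carton: Open cardboard carton, 100 x 130 x 55 mm, loose and empty. Origin: centre of its underside. To be left alone.
- driver: Screwdriver lying loose on the table, along its own x axis. Origin: middle of its underside. To be left alone.

How it is judged:
By the outcome, as a careful person would: the job done as asked, in the order asked, and still so for the second after the job is handed in, with the robot touching nothing.
It also fails if it takes over 58 s, if anything falls off the work surface, if the arm or the gripper's body presses on something with over 40 N, if the wrist force passes 120 N, or if a joint passes its speed limit or range.

ROBOT

A 7-joint arm with a two-finger parallel gripper is mounted at the origin on the work surface. World frame = base frame: x ahead of the robot, y to its left, z up, the work surface at z = 0. Lengths are in mm, angles in rad, forces in N, time in s.
With the tool pointing down it reaches from about 400 to 875 mm from the base axis. Payload 4.4 kg.
Tool frame: the origin (TCP) lies midway between the tips of the shut fingers; the grasp point (between the pads) lies 19 mm behind it (ctrl.grip_point_offset is the distance from the TCP to the grasp point, in mm); z points along the fingers, y is the line along which they close (so a half turn about z gives the same grasp; the last joint's range is limited). The gripper opens to 85 mm and grips with 20 to 120 N. Pads are 22 mm wide; open, the fingers measure 114 mm over their backs; the gripper's body (76 mm by 85 mm) begins 54 mm behind the grasp point. The pads swing forward as they close: fully open they stand 13 mm farther back than shut.
Start: joints at [-0.066, 0.628, 0.038, 1.517, -0.027, 0.996, -0.02], TCP at [650.014, 0.027, 231.313] pointing down, gripper open.
Joint ranges: [-3.06, 3.06], [-0.37, 2.12], [-1.25, 1.32], [0.18, 2.47], [-1.1, 4.24], [0.23, 1.98], [-2.94, 2.94]. Speed limits (rad/s): [2.57, 2.57, 3.14, 3.14, 3.14, 3.14, 3.14].

INTERFACE

Orientations are given as [roll, pitch, yaw] about the fixed x, y, z axes, in that order (R = Rz(yaw) Ry(pitch) Rx(roll)).
In Python, from cell import ctrl gives the robot as it stands.
- The arm moves only by the shell command python3 nudge.py FILE, which reads ROWS from the file FILE. ROWS is a JSON list that holds a single list of rows (three levels of brackets), with 1 to 12 rows, each of 7 numbers: dx, dy, dz in shares of the most that a row can go, 1 being 50 mm, then a rotation vector rx, ry, rz in normalised numbers (1 is pi/2 rad), then the finger opening in mm; each row shifts and turns the commanded pose from where the row before left it, along the tool's axes as they then stand; what a row does not reach is not made up. A row lasts 1/10 s, in which the tool goes at most 50 mm and 0.15 rad, less where a joint would pass 70% of its speed; a pose out of reach is approached as far as the arm can. The fingers move at their own pace and stop on an object; the grip force is fixed at half the most. Time passes only in rows, so rows that do not move let the fingers close. It prints the time, the measured TCP pose, the force, the opening and the grip force at its end. A shift or turn number past 1, either way, is cut back to 1. Input that does not fit is refused with a message, and nothing moves.
- ctrl.read_state(): the state, without advancing time (a new reading comes with each control period).
- ctrl.get_image(name): name is "scene" or "side" or "wrist"; returns the picture (420x560x3 uint8, blue, green, red); there is no depth.
- ctrl.calibration(name): a dict with "fx", "fy", "cx", "cy" (pixels), "rvec" (rotation vector, rad) and "tvec" (3), from world to camera coordinates, as OpenCV has them; the wrist camera has in their place "hand_eye" (4x4, takes a point from camera to tool coordinates, whose origin is the TCP and whose axes are the flange's). Camera axes: x right, y down, z forward; pixel columns grow to the right and rows downward; lengths in mm; the calibration is good to about 2 mm. A picture is of the moment at which its call begins: read the wrist's pose just before it. calibration takes no time and is no camera call.
- ctrl.finish_job(): hands the job in; it is judged then, once.
The state is a dict: "clock": time; "qpos": joint angles; "qd": joint speeds; "tau": joint torques, N m; "eef_pos": TCP position; "tool_rot": TCP orientation; "force": force on the tool from outside, world axes, zero at the start; "torque": the same for the moment, N m; "width": finger opening in mm; "gripper_force": force on a finger pad.
Only numpy, scipy, OpenCV 4.12 (cv2) and the standard library are available. Lean on these libraries where they do the work, as an engineer would, in place of code of your own. Each camera call takes 0.05 s, during which the arm holds its last target. There are 200 camera calls.

## Working session

There is one attempt and no reset: what is moved stays moved. The work goes in short steps, Python scripts to look and compute and a shell command to move; the robot and the scene stay as the last step left them, time stands still between calls to the robot, and variables do not carry over. Pictures are saved under pics/ and viewed, at most 10 in all, crops included, and the job is handed in when it is done.

```bash
ls; mkdir -p pics; python3 - <<'E'
from cell import ctrl
import cv2,numpy as np
a=ctrl.get_image("scene");b=ctrl.get_image("side")
cv2.imwrite("pics/scene0.png",a);cv2.imwrite("pics/side0.png",b)
w=ctrl.get_image("wrist");cv2.imwrite("pics/wrist0.png",w)
for n in("scene","side","wrist"):print(n,ctrl.calibration(n))
print(ctrl.read_state())
E
```

```text
cell.py
nudge.py
pics
scene {'fx': 420.59683731275607, 'fy': 420.59683731275607, 'cx': 288.09219411999504, 'cy': 213.29865090108743, 'rvec': array([ 0.82824905,  2.62505224, -1.00742088]), 'tvec': array([ 470.46096511, -233.09758288, 1188.94889636])}
side {'fx': 381.2425039760648, 'fy': 381.2425039760648, 'cx': 284.6577279176682, 'cy': 211.5795270079093, 'rvec': array([ 2.27941319, -1.00648025,  0.35379491]), 'tvec': array([-377.68823865,  420.07185608,  506.79492245])}
wrist {'fx': 331.3001607007148, 'fy': 331.3001607007148, 'cx': 276.02546243837645, 'cy': 206.25407341717275, 'hand_eye': array([[-4.42031914e-04, -9.54438903e-01, -2.98406075e-01,
         7.61601457e+01],
       [ 9.99999791e-01, -2.80799131e-04, -5.83185871e-04,
        -5.09878224e-01],
       [ 4.72823117e-04, -2.98406270e-01,  9.54438827e-01,
        -1.42779076e+02],
       [ 0.00000000e+00,  0.00000000e+00,  0.00000000e+00,
         1.00000000e+00]])}
{'clock': 0.15, 'qpos': array([-0.06578294,  0.62915061,  0.038446  ,  1.5181318 , -0.02701453,
        0.99632154, -0.02002157]), 'qd': array([-6.50474479e-04, -2.31310954e-03, -1.53529920e-03, -1.84283499e-03,
       -5.72372981e-04, -6.45589040e-04,  1.46170550e-05]), 'tau': array([ 2.19518879e-03, -5.63800478e+01,  1.22790758e+00, -1.93650573e+01,
        1.11919764e-02,  7.40401709e-03, -1.44664841e-05]), 'eef_pos': array([6.49518768e+02, 2.72075754e-02, 2.30591396e+02]), 'tool_rot': array([-3.14009881e+00, -5.20979587e-06,  1.57075188e+00]), 'force': array([-0.9761303 ,  0.33993781, -0.24365316]), 'torque': array([-0.01186148, -0.01035408,  0.00307844]), 'gripper_force': 0.0, 'width': 85.30698130501898}
```

View pics/scene0.png

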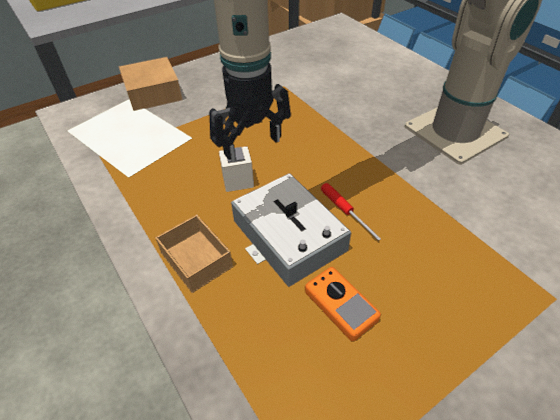

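View pics/side0.png

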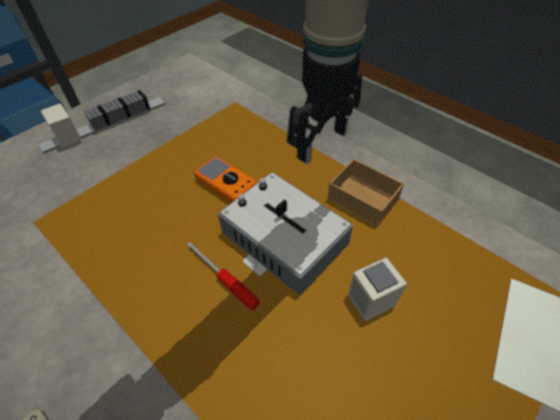

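View pics/wrist0.png

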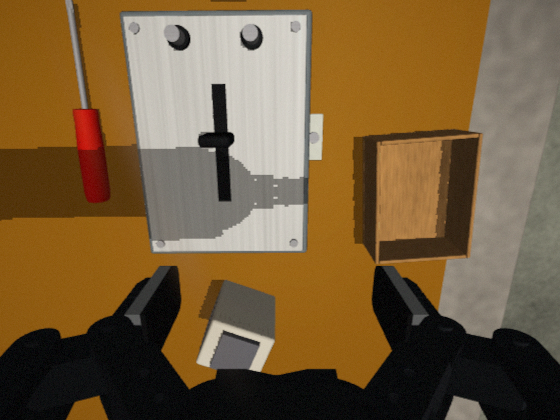

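The wrist view shows the cover (about 124–308 px wide, 12–253 px tall), the posts at (176,36) and (251,36), the slot from (219,85) to (224,200) and the lever tab at (216,139). The posts face world +y. The relay is at (240,330), just in front of the home end. Next I'll measure these.

```bash
cat > h.py <<'E'
import cv2,numpy as np
from scipy.spatial.transform import Rotation as Ro
from cell import ctrl
def cam(n,st=None):
    c=ctrl.calibration(n);K=np.array([[c['fx'],0,c['cx']],[0,c['fy'],c['cy']],[0,0,1]])
    if n=='wrist':
        H=c['hand_eye'];R=Ro.from_euler('xyz',st['tool_rot']).as_matrix()
        return K,R@H[:3,:3],R@H[:3,3]+st['eef_pos']
    R=cv2.Rodrigues(c['rvec'])[0]; return K,R.T,-R.T@c['tvec']
def rays(C,p):
    K,R,o=C;p=np.atleast_2d(p).astype(float)
    d=np.c_[p,np.ones(len(p))]@np.linalg.inv(K).T@R.T
    return o,d/np.linalg.norm(d,axis=1)[:,None]
def plane(C,p,z):
    o,d=rays(C,p);return o+d*((z-o[2])/d[:,2])[:,None]
def tri(*cp):
    A=0;b=0
    for C,p in cp:
        o,d=rays(C,p);M=np.eye(3)-np.outer(d[0],d[0]);A=A+M;b=b+M@o
    X=np.linalg.solve(A,b)
    return X,[np.linalg.norm(np.cross(X-rays(C,p)[0],rays(C,p)[1][0])).round(1) for C,p in cp]
E
python3 - <<'E'
from h import *
st=ctrl.read_state();W=cam('wrist',st);im=cv2.imread('pics/wrist0.png')
hsv=cv2.cvtColor(im,cv2.COLOR_BGR2HSV)
m=((hsv[...,1]<60)&(hsv[...,2]>85)).astype(np.uint8);m[262:]=0;m[:,:112]=0;m[:,345:]=0
m=cv2.morphologyEx(m,cv2.MORPH_CLOSE,np.ones((25,25)));m=cv2.morphologyEx(m,cv2.MORPH_OPEN,np.ones((25,25)))
c=max(cv2.findContours(m,0,2)[0],key=cv2.contourArea)[:,0]
print(cv2.boundingRect(c))
X=plane(W,c,70);r=cv2.minAreaRect(X[:,:2].astype(np.float32));print(r,cv2.boxPoints(r))
# slot + lever dark mask
g=hsv[...,2];d=(g<45).astype(np.uint8);d[:60]=0;d[230:]=0;d[:,:165]=0;d[:,290:]=0
n,l,s,ce=cv2.connectedComponentsWithStats(d);print(s[1:][s[1:,4]>30])
for a in(85,95,105,115,165,175,185,195):
    x=np.where(d[a])[0];print(a,x.min() if len(x) else None,x.max() if len(x) else None,end=' ; ')
big=lambda n,x0,y0,w,h:cv2.resize(cv2.imread(f'pics/{n}0.png')[y0:y0+h,x0:x0+w],None,fx=4 if n!='wrist' else 3,fy=4 if n!='wrist' else 3,interpolation=cv2.INTER_NEAREST)
A=big('wrist',130,5,200,190);cv2.imwrite('pics/wz.png',A)
B=np.hstack([big('scene',255,190,100,75),big('side',225,170,100,75)]);cv2.imwrite('pics/sz.png',B)
E
```

```text
(121, 0, 202, 253)
((605.9517211914062, 44.154502868652344), (168.32684326171875, 221.78662109375), 0.025205591693520546) [[521.73956 155.01077]
 [521.8371  -66.77582]
 [690.1639  -66.70177]
 [690.06635 155.08482]]
[[ 199   84   35  117 1695]]
85 212 224 ; 95 213 224 ; 105 214 225 ; 115 214 225 ; 165 217 228 ; 175 217 229 ; 185 218 229 ; 195 219 230 ;
```

View pics/wz.png

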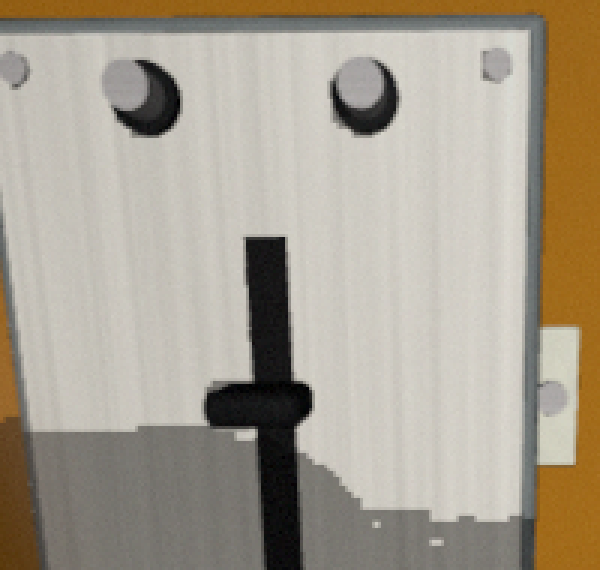

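View pics/sz.png

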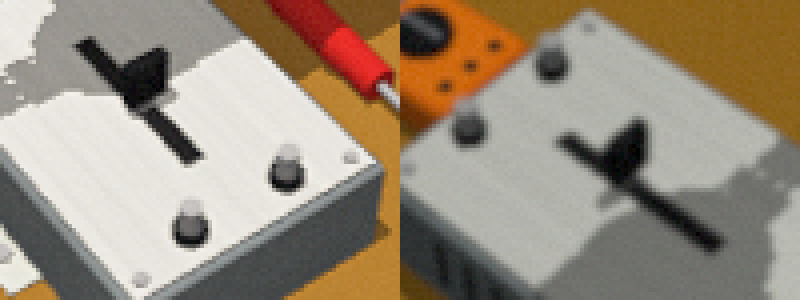

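The zooms show the lever tab at wrist (199–235, 132–147), its top in the scene view around (291,205), the slot ends at wrist (218.5,84) and (224.5,201), and the post tops at (172.3,33.3) and (250,32.7).

```bash
python3 - <<'E'
from h import *
st=ctrl.read_state();W=cam('wrist',st);S=cam('scene');D=cam('side')
s=plane(W,[[218.5,84],[224.5,201]],70);print('slot',s,np.linalg.norm(s[0]-s[1]),s.mean(0))
p=plane(W,[[172.3,33.3],[250,32.7]],92);print('posts',p,np.linalg.norm(p[0]-p[1]))
v=s[0]-s[1];print('yaw slot',np.arctan2(-v[0],v[1]));w=p[1]-p[0];print('yaw posts',np.arctan2(w[1],w[0]))
c=plane(W,[[307,15.5],[306,248],[153,252]],70);print('corners',c,np.linalg.norm(c[0]-c[1]),np.linalg.norm(c[2]-c[1]))
print('slot tri',tri((W,[218.5,84]),(S,[255+193/4,190+158/4])),tri((W,[218.5,84]),(S,[255+193/4,190+158/4]),(D,[225+166/4,170+138/4])))
print('post R tri',tri((W,[250,32.7]),(S,[255+190/4,190+210/4]),(D,[225+152/4,170+50/4])))
print('post L tri',tri((W,[172.3,33.3]),(S,[255+289/4,190+155/4]),(D,[225+70/4,170+115/4])))
print('lever tri',tri((W,[214.3,138.5]),(S,[255+146/4,190+60/4])))
print('lever108',plane(W,[[214.3,138.5],[198.5,139],[214,132.5],[214,147]],108),plane(S,[[291.2,205]],108))
E
```

```text
slot [[599.13855196  91.54729357  70.        ]
 [599.37930294 -13.41040089  70.        ]] 104.95797057616562 [599.25892745  39.06844634  70.        ]
posts [[569.30475049 126.90580191  92.        ]
 [628.7949637  127.26907717  92.        ]] 59.491322372658665
yaw slot 0.002293786694078754
yaw posts 0.0061063951977005535
corners [[673.84167465 143.81175935  70.        ]
 [678.49312515 -62.33316514  70.        ]
 [525.10293433 -66.774385    70.        ]] 206.19739543672503 153.45447231669087
slot tri (array([599.19137259,  91.50665496,  69.47102879]), [np.float64(0.2), np.float64(0.2)]) (array([599.94526258,  90.12855141,  68.65448315]), [np.float64(1.8), np.float64(1.3), np.float64(3.0)])
post R tri (array([628.91100869, 126.85288291,  85.00486363]), [np.float64(1.8), np.float64(1.1), np.float64(2.7)])
post L tri (array([568.58450072, 126.51580381,  85.24832846]), [np.float64(1.9), np.float64(2.0), np.float64(3.9)])
lever tri (array([599.27528146,  49.13371065, 105.6732709 ]), [np.float64(0.3), np.float64(0.3)])
lever108 [[599.98372337  49.22902329 108.        ]
 [587.48313353  48.84386334 108.        ]
 [600.00835439  53.86674265 108.        ]
 [599.37173165  42.5739135  108.        ]] [[600.73786055  50.67383098 108.        ]]
```

The box centre is at about (599.3, 39.1) with yaw near 0, so the slot and post sizes check out. The lever is at y ≈ 48, which gives q ≈ 46 mm, i.e. click 3. I'll shut the fingers and come down on the post side of the tab.

Careful with the scale: shifts go in shares of 50 mm and turns go in shares of pi/2 rad. That gives: 40 mm is 0.8, 38 mm is 0.76.

```bash
echo '[[[0.76, -0.5, 0, 0, 0, 0, 0], [0.74, -0.5, 0, 0, 0, 0, 0], [0, 0, 0.8, 0, 0, 0, 0], [0, 0, 0.8, 0, 0, 0, 0], [0, 0, 0.6, 0, 0, 0, 0], [0, 0, 0.4, 0, 0, 0, 0], [0, 0, 0.2, 0, 0, 0, 0], [0, 0, 0, 0, 0, 0, 0], [0, 0, 0, 0, 0, 0, 0], [0, 0, 0, 0, 0, 0, 0]]]' > path.dat && python3 nudge.py path.dat
```

```text
clock: 1.15
eef_pos: [601.1, 75.1, 92.6]
tool_rot: [3.139, -0.0, 1.571]
force: [-0.8, 0.3, -0.5]
width: -0.0
gripper_force: 0.0
```

In the tool's units: -5 mm is -0.1, -4 mm is -0.08.

```bash
echo '[[[-0.1, 0, 0, 0, 0, 0, 0], [-0.08, 0, 0, 0, 0, 0, 0], [-0.08, 0, 0, 0, 0, 0, 0], [-0.08, 0, 0, 0, 0, 0, 0], [-0.08, 0, 0, 0, 0, 0, 0], [-0.08, 0, 0, 0, 0, 0, 0], [-0.08, 0, 0, 0, 0, 0, 0], [-0.08, 0, 0, 0, 0, 0, 0], [-0.08, 0, 0, 0, 0, 0, 0], [-0.08, 0, 0, 0, 0, 0, 0], [-0.08, 0, 0, 0, 0, 0, 0]]]' > path.dat && python3 nudge.py path.dat
echo '[[[-0.06, 0, 0, 0, 0, 0, 0], [-0.06, 0, 0, 0, 0, 0, 0], [-0.06, 0, 0, 0, 0, 0, 0], [-0.04, 0, 0, 0, 0, 0, 0]]]' > path.dat && python3 nudge.py path.dat
```

```text
clock: 2.25
eef_pos: [599.9, 30.9, 91.2]
tool_rot: [-3.141, -0.002, 1.571]
force: [-0.3, 5.5, -0.5]
width: 0.2
gripper_force: 2.4
clock: 2.65
eef_pos: [599.9, 17.8, 91.3]
tool_rot: [-3.141, 0.001, 1.57]
force: [-0.5, 3.0, 0.6]
width: 0.1
gripper_force: 1.3
```

In the tool's units: -1 mm is -0.02, -0.5 mm is -0.01.

```bash
for i in 1 2 3 4; do echo '[[[-0.02, 0, 0, 0, 0, 0, 0], [-0.01, 0, 0, 0, 0, 0, 0]]]' > path.dat && python3 nudge.py path.dat | sed -n '2p;4p'; done
```

```text
eef_pos: [599.9, 17.8, 91.3]
force: [-0.5, 1.9, -0.3]
eef_pos: [600.0, 17.5, 91.3]
force: [-0.6, 4.6, -0.4]
eef_pos: [599.9, 16.5, 91.3]
force: [-0.5, 5.5, 1.2]
eef_pos: [600.0, 15.8, 91.3]
force: [-0.2, 7.4, 0.1]
```

In the tool's units: -1 mm is -0.02.

```bash
for i in 1 2 3 4; do echo '[[[-0.02, 0, 0, 0, 0, 0, 0], [-0.02, 0, 0, 0, 0, 0, 0]]]' > path.dat && python3 nudge.py path.dat | sed -n '2p;4p'; done
```

```text
eef_pos: [599.9, 15.7, 91.4]
force: [-1.2, 10.2, 0.0]
eef_pos: [599.9, 15.7, 91.4]
force: [-1.4, 14.5, 0.5]
eef_pos: [599.9, 15.6, 91.4]
force: [-1.2, 17.6, 1.3]
eef_pos: [600.0, 15.5, 91.5]
force: [-0.5, 21.0, 1.5]
```

The lever is hard against the stop: 21 N at y=15.5, where I predicted 15.6. Next I'll back off, lift and cross over to the home side.

In the tool's units: -30 mm is -0.6, -25 mm is -0.5.

```bash
echo '[[[0.2, 0, 0, 0, 0, 0, 0], [0.3, 0, 0, 0, 0, 0, 0], [0, 0, 0, 0, 0, 0, 0], [0, 0, -0.5, 0, 0, 0, 0], [0, 0, -0.6, 0, 0, 0, 0], [0, 0, 0, 0, 0, 0, 0], [-0.5, 0, 0, 0, 0, 0, 0], [-0.6, 0, 0, 0, 0, 0, 0], [0, 0, 0, 0, 0, 0, 0], [0, 0, 0, 0, 0, 0, 0]]]' > path.dat && python3 nudge.py path.dat
python3 - <<'E'
from h import *
st=ctrl.read_state();print(st['eef_pos']);w=ctrl.get_image("wrist");cv2.imwrite("pics/wrist1.png",w)
b=ctrl.get_image("scene");cv2.imwrite("pics/scene1.png",b)
E
```

```text
clock: 5.25
eef_pos: [599.6, -27.1, 145.8]
tool_rot: [-3.141, 0.001, 1.568]
force: [-1.6, 0.4, -0.7]
width: -0.0
gripper_force: 0.0
[599.60084388 -27.07789361 145.81940977]
```

View pics/wrist1.png

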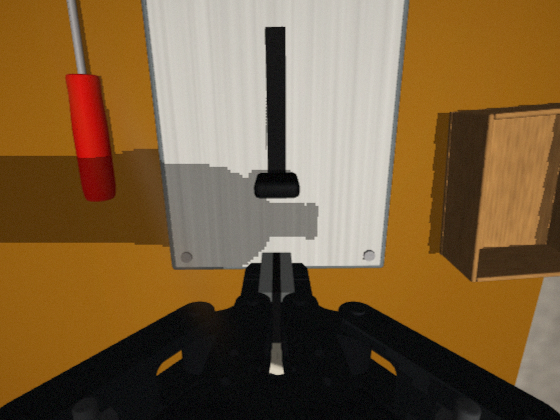

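The tab is at (276,185), at the home end of the slot, and the shut fingers at (276,260) are clear behind it. I'll check that position and lower.

In the tool's units: 25 mm is 0.5, 20 mm is 0.4.

```bash
python3 - <<'E'
from h import *
st=ctrl.read_state();W=cam('wrist',st)
print(plane(W,[[277,175],[277,197],[277,183]],108))
E
echo '[[[0, 0, 0.5, 0, 0, 0, 0], [0, 0, 0.4, 0, 0, 0, 0], [0, 0, 0.2, 0, 0, 0, 0], [0, 0, 0, 0, 0, 0, 0], [0, 0, 0, 0, 0, 0, 0]]]' > path.dat && python3 nudge.py path.dat
```

```text
[[599.69956667  13.3352897  108.        ]
 [599.70905014   0.65145312 108.        ]
 [599.70297068   8.78254078 108.        ]]
clock: 5.85
eef_pos: [600.4, -24.5, 91.7]
tool_rot: [3.141, -0.0, 1.571]
force: [-0.9, 0.0, -0.2]
width: -0.2
gripper_force: 0.0
```

```bash
python3 - <<'E'
from h import *
st=ctrl.read_state();st['eef_pos']=np.array([599.6,-27.08,145.8]);st['tool_rot']=np.array([-3.141,.001,1.568]);W=cam('wrist',st)
im=cv2.imread('pics/wrist1.png');g=im.max(2)
print(g[20:36,276],g[165:205,268],g[165:205,286])
print(plane(W,[[276,28],[278,268]],70))
st=ctrl.read_state();W=cam('wrist',st);w=ctrl.get_image('wrist');cv2.imwrite('pics/w2.png',w);cv2.imwrite('pics/w2z.png',cv2.resize(w[100:300,200:360],None,fx=3,fy=3))
im=w.max(2);print(im[100:300,277:278].T)
E
```

```text
[200 199 198 198 199 198 174  22  18  24  24  24  26  31  21  20] [ 52  48  46  46  44  29  23  26  12   6   7   6   9   5   5   6   4  12
  20  17  24  27  28  25  27  26  20  18  20  20  15  17  46 132 208 192
 127 121 124 126] [190 187 189 189 175 113 106  69  13   8   9   8   5   4  10  13   9  17
  16  19  24  29  32  31  29  28  23  19  16  21  20  17  63 156 210 209
 209 193 130 124]
[[599.27631493  91.15546356  70.        ]
 [600.22893269 -66.84461406  70.        ]]
[[ 19  19  20  19  23  23  23  23  22  20  18  21  20  24  19  20  24  21
   22  22  17  21  18  23  23  20  21  19  19  17  22  22  18  22  24  23
   23  17  18  22  26  23  22  23  25  16  22  23  22  20  18  24  22  21
   22  18  20  24  21  20  23  25  14  20  23  20  19  20  20  22  20  24
   19  24  20  20  24  20  21  17  21  17  18  21  25  19  22  21  18  21
   21  20  16  17  18  11  16  12  17  27  40   8   4   9   3   9   8  12
    5  10  10  11  13  10   5  14   7   8  11  11  17  10  17  22  27  23
   24  17  14   9  12  14  12   4   8   9  11  10  24  69 110 114 111 111
  111 113 112 114 114 112 111 106  72  11  11  10   8  11   6   8  10   8
    8  11  12  11   5  11  10  10   6   2   7  15   9  10  11   8   9   8
   11   8  12  13  12  13   9  10  11   9  13  12  15  19  14  14   9  19
   17  20]]
```

View pics/w2z.png

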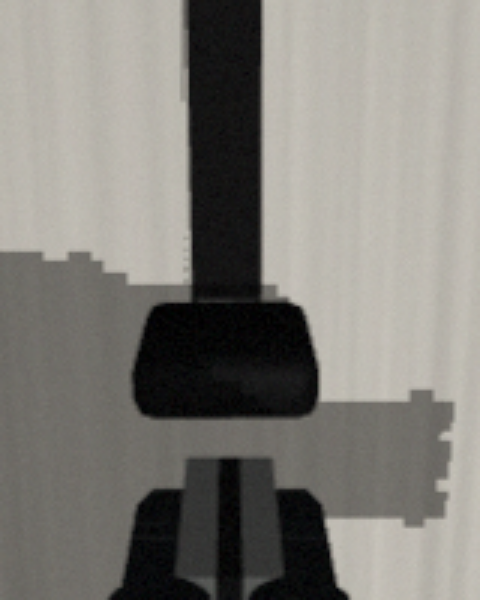

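The zoom shows the tab's rear top edge at row 239 and the fingertips' front edge at row 253, at columns 262–291.

```bash
python3 - <<'E'
from h import *
st=ctrl.read_state();W=cam('wrist',st);print(st['eef_pos'])
for z in(108,105,100,92):print(z,plane(W,[[277,239],[277,253],[277,201]],z)[:,1], plane(W,[[244.5,225],[306,225]],z)[:,0])
E
```

```text
[600.75109964 -24.67056575  92.1053625 ]
108 [-2.38975043 -8.74361758 14.01454173] [587.24758606 612.37064141]
105 [ -3.66331946 -10.1674072   13.12880935] [586.9462125  612.66323688]
100 [ -5.7859345  -12.5403899   11.65258872] [586.44392324 613.150896  ]
92 [ -9.18211856 -16.33716222   9.29063572] [585.64026041 613.9311506 ]
```

The tab's rear edge is at about -3 mm, so the lever is home. First click push: contact should come at TCP y ≈ -14.4.

In the tool's units: 3 mm is 0.06, 2 mm is 0.04.

```bash
echo '[[[0.06, 0, 0, 0, 0, 0, 0], [0.06, 0, 0, 0, 0, 0, 0], [0.04, 0, 0, 0, 0, 0, 0], [0, 0, 0, 0, 0, 0, 0]]]' > path.dat && python3 nudge.py path.dat| sed -n '2p;4p'; for i in 1 2 3 4 5; do echo '[[[0.02, 0, 0, 0, 0, 0, 0], [0.02, 0, 0, 0, 0, 0, 0]]]' > path.dat && python3 nudge.py path.dat | sed -n '1,2p;4p'; done
```

```text
eef_pos: [600.2, -16.2, 91.6]
force: [-0.2, -0.1, 0.5]
clock: 6.5
eef_pos: [600.0, -15.1, 91.3]
force: [0.4, 0.8, -0.0]
clock: 6.7
eef_pos: [600.0, -13.7, 91.3]
force: [-0.6, -2.7, 0.0]
clock: 6.9
eef_pos: [600.0, -13.2, 91.3]
force: [-0.1, -7.1, -0.6]
clock: 7.1
eef_pos: [600.0, -11.1, 91.3]
force: [-0.3, -3.1, 0.8]
clock: 7.3
eef_pos: [599.9, -6.3, 91.3]
force: [-0.2, -1.5, 0.0]
```

In the tool's units: 1 mm is 0.02, 0.5 mm is 0.01.

```bash
for i in 1 2 3; do echo '[[[0.02, 0, 0, 0, 0, 0, 0], [0.01, 0, 0, 0, 0, 0, 0]]]' > path.dat && python3 nudge.py path.dat | sed -n '1,2p;4p'; done
```

```text
clock: 7.5
eef_pos: [600.0, -3.9, 91.3]
force: [0.7, -0.0, 0.3]
clock: 7.7
eef_pos: [600.1, -3.3, 91.3]
force: [-0.2, -0.5, -0.6]
clock: 7.9
eef_pos: [600.0, -2.2, 91.3]
force: [-0.4, -0.0, 0.2]
```

Click 1: the force peaked at -7 N, then fell to zero by y ≈ -4. On to click 2, with contact expected near y ≈ 1.

In the tool's units: 1 mm is 0.02, 0.8 mm is 0.016.

```bash
for i in 1 2 3 4 5; do echo '[[[0.02, 0, 0, 0, 0, 0, 0], [0.016, 0, 0, 0, 0, 0, 0]]]' > path.dat && python3 nudge.py path.dat | sed -n '2p;4p'; done
```

```text
eef_pos: [600.0, -0.5, 91.3]
force: [0.1, -0.4, -0.6]
eef_pos: [600.0, 1.1, 91.3]
force: [0.4, -0.6, -0.2]
eef_pos: [600.0, 1.5, 91.3]
force: [1.0, -5.1, 0.4]
eef_pos: [600.0, 2.3, 91.4]
force: [0.9, -5.4, 0.5]
eef_pos: [600.0, 5.7, 91.3]
force: [0.2, -3.0, 0.3]
```

```bash
for i in 1 2 3; do echo '[[[0.02, 0, 0, 0, 0, 0, 0], [0.01, 0, 0, 0, 0, 0, 0]]]' > path.dat && python3 nudge.py path.dat | sed -n '1,2p;4p'; done
```

```text
clock: 9.1
eef_pos: [600.0, 9.4, 91.3]
force: [-0.1, 0.5, 0.6]
clock: 9.3
eef_pos: [600.1, 10.7, 91.3]
force: [0.3, -0.1, -0.8]
clock: 9.5
eef_pos: [600.0, 11.5, 91.3]
force: [0.2, 0.4, -1.0]
```

Click 2: -5.4 N, then free at y ≈ 9.4. Now the third, with contact near 16 and the snap near 24–25. I'll stop right there.

In the tool's units: 1 mm is 0.02, 0.8 mm is 0.016.

```bash
for i in 1 2 3 4; do echo '[[[0.02, 0, 0, 0, 0, 0, 0], [0.016, 0, 0, 0, 0, 0, 0]]]' > path.dat && python3 nudge.py path.dat | sed -n '2p;4p'; done
```

```text
eef_pos: [600.0, 13.0, 91.3]
force: [-0.1, -0.4, 0.1]
eef_pos: [600.0, 14.7, 91.3]
force: [-0.4, 0.9, 0.2]
eef_pos: [600.0, 16.2, 91.3]
force: [-0.3, -2.1, 0.1]
eef_pos: [600.0, 16.6, 91.4]
force: [-0.5, -5.2, -0.2]
```

In the tool's units: 0.8 mm is 0.016, 0.7 mm is 0.014.

```bash
for i in 1 2 3; do echo '[[[0.016, 0, 0, 0, 0, 0, 0], [0.014, 0, 0, 0, 0, 0, 0]]]' > path.dat && python3 nudge.py path.dat | sed -n '2p;4p'; done
```

```text
eef_pos: [600.0, 17.3, 91.4]
force: [-0.5, -5.5, 0.5]
eef_pos: [600.0, 20.2, 91.3]
force: [-1.4, -3.3, 0.0]
eef_pos: [600.0, 23.9, 91.3]
force: [-0.4, 0.2, 0.2]
```

In the tool's units: 0.8 mm is 0.016, 0.5 mm is 0.01.

```bash
echo '[[[0.016, 0, 0, 0, 0, 0, 0], [0.01, 0, 0, 0, 0, 0, 0], [0, 0, 0, 0, 0, 0, 0]]]' > path.dat && python3 nudge.py path.dat | sed -n '2p;4p'
python3 - <<'E'
from h import *
st=ctrl.read_state();W=cam('wrist',st);w=ctrl.get_image('wrist');cv2.imwrite('pics/w3.png',w);cv2.imwrite('pics/w3z.png',cv2.resize(w[100:300,200:360],None,fx=3,fy=3));print(st['eef_pos'],st['force'])
E
```

```text
eef_pos: [600.1, 24.9, 91.3]
force: [0.1, 0.4, 0.3]
[600.05130836  24.89830936  91.30241048] [0.08232176 0.419766   0.34901885]
```

View pics/w3z.png

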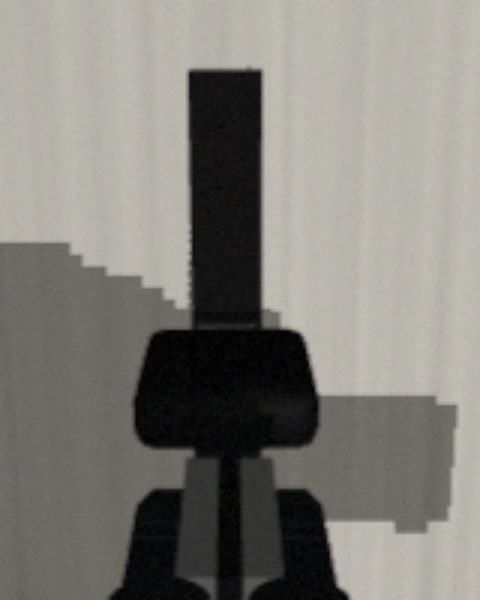

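The tab's rear edge at row 249 has moved about 45 mm from home, with a gap to the fingers, so the lever is in click 3. I'll retract backwards and up, then verify.

In the tool's units: -40 mm is -0.8, -30 mm is -0.6.

```bash
echo '[[[-0.2, 0, 0, 0, 0, 0, 0], [-0.3, 0, 0, 0, 0, 0, 0], [0, 0, 0, 0, 0, 0, 0], [0, 0, -0.6, 0, 0, 0, 0], [0, 0, -0.8, 0, 0, 0, 0], [0, 0, -0.8, 0, 0, 0, 0], [-0.3, 0, -0.6, 0, 0, 0, 0], [0, 0, 0, 0, 0, 0, 0], [0, 0, 0, 0, 0, 0, 0]]]' > path.dat && python3 nudge.py path.dat
python3 - <<'E'
from h import *
st=ctrl.read_state();W=cam('wrist',st);w=ctrl.get_image('wrist');cv2.imwrite('pics/w4.png',w)
S=ctrl.get_image('scene');cv2.imwrite('pics/s4.png',S)
a=cv2.imread('pics/scene0.png')
cv2.imwrite('pics/cmp.png',np.hstack([w[:,:400],S[130:380,140:400].repeat(1,0) if 0 else cv2.resize(S[130:370,150:390],(400,420))]))
d=np.abs(S.astype(int)-a).max(2)>60
for n,(x,y,wd,h) in dict(meter=(300,265,85,80),carton=(150,210,85,85),driver=(318,180,65,65),relay=(215,165,40,30)).items():print(n,d[y:y+h,x:x+wd].sum())
E
```

```text
clock: 12.15
eef_pos: [600.0, -16.7, 231.8]
tool_rot: [3.14, -0.0, 1.569]
force: [-0.7, 0.4, -0.7]
width: 0.0
gripper_force: 0.0
meter 0
carton 0
driver 196
relay 0
```

View pics/cmp.png

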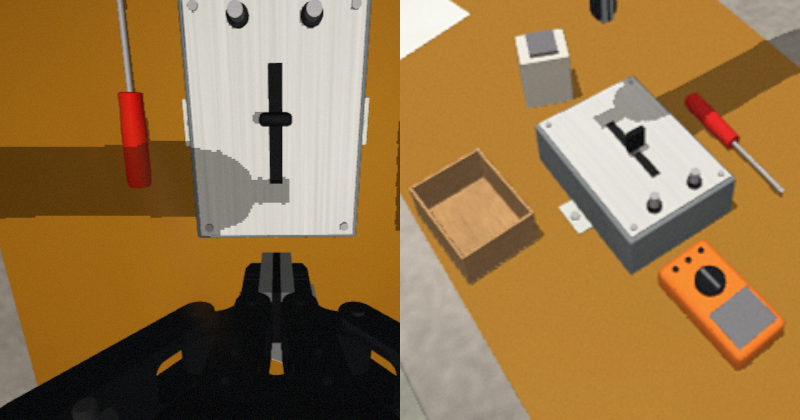

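The tab is at wrist (275,119) in a slot running from row 64 to 183, the same place as at the start (click 3). All the loose things stand where they were; the change at the driver is only the arm's shadow. Handing in.

```bash
python3 -c "
from h import *
st=ctrl.read_state();print(plane(cam('wrist',st),[[275,112],[275,126]],108)[:,1])
print(ctrl.finish_job())"
```

```text
[53.68605146 43.19949159]
the job is handed in; nothing more can be done
None
```

The lever was pushed back to the stop, then out through three counted clicks, and left in click 3 (tab centre measured at y ≈ 48 mm, where click 3 is ≈ 46–47); the robot stood clear, nothing around the box was moved, and the job was handed in at about 12 s.

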